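# Index the counting lens to the next dish

### The job

Get the lit dish viewer ready for counting the next dish: first slide its dimmer to the long mark in the middle of its track. Then pull up the spring plunger knob on the lens carriage, slide the carriage along the bar to the neighbouring hole on the side where the other dish waits (not the side where the tally counter stands), and let the pin drop fully home in that hole. Finish still gripping the knob, with the pin home, so that the lens stays put for the photograph; leave the dishes, the counter and the things lying about where they are.

Things in the scene. Friction and masses are not known exactly. Their poses are not given: they have to be found in the camera images.
- viewer: the dish viewer, a flat white light housing 152 x 414 mm, fixed on the bench, its top 24 mm above the bench. Frame: x to its back (away from the robot), y along its long side (to the robot's left), z up; origin on the bench under the middle. Three round dish places in a row at x = +12 mm, y = -110, 0, +110 mm. The dimmer panel is at its right (-y) end
- middle_hole (a point): mouth of the middle pin hole in the level aluminium index bar, which runs along the viewer's front (the robot's side) at x = -60 mm, parallel to its y axis; bar 26 mm wide, 320 mm long, top 82 mm above the bench. Its three pin holes are 12 mm wide, 110 mm apart (y = -110, 0, +110 mm)
- dimmer (a joint): position of the slide dimmer along its track in m: 0 at the end near the robot, grows to 0.060 at the far end (viewer's +x; the cap's centre is at viewer x = joint - 40 mm); the long white mark is at 0.030, short marks every 10 mm. It stays where it is left (about 1.5 N of friction)
- dimmer_cap (a point): centre of the dimmer's grey grip cap, 12 mm along the track x 20 mm across x 20 mm high, with a white line over its top; its underside is 1 mm above the housing's top. It rides at y = -205 mm of the viewer; no part of the viewer stands higher than the housing within 25 mm of the track
- carriage (a joint): position of the lens carriage on the bar in m, along the viewer's +y: 0 at the middle hole (where it starts), +0.110 and -0.110 at the outer holes; the ends of travel are at +-0.125. Locked to about 2 mm of play while the pin is in a hole; otherwise it slides with about 1.5 N of friction and stays where it is left
- lens_center (a point): centre of the round lens, 90 mm across over its black frame, held level 54 mm above the housing's top, 72 mm behind the bar (viewer's +x). It is part of the carriage, whose grey sleeve on the bar is 40 x 46 mm with its top 90 mm above the bench
- plunger (a joint): lift of the spring plunger in m: 0 with the pin fully home in a hole, 0.013 at the top stop. The pin (8 mm, round nose) clears the bar at 0.009. The spring pulls it down with about 5 N at 0 and 9 N at the top; if it is let go between holes the pin rides on the bar at about 0.0085 and snaps in when it comes over a hole
- knob: the plunger's round black ribbed knob, upright, 28 mm across and 26 mm high; its origin is the centre of its underside. It rides on the pin, above a steel collar of 18 mm on the sleeve, so its underside is 14 mm above the sleeve's top with the pin home
- knob_center (a point): centre of the knob, 13 mm above its underside and 117 mm above the bench with the pin home
- dish_next_center (a point): centre of the clear petri dish waiting to be counted, 93 mm across, 15 mm high, standing on one of the two outer dish places
- dish_done_center (a point): centre of an equal dish, on the middle dish place, under the lens at the start
- counter_center (a point): middle of the white tally counter, 29 x 42 x 45 mm, 20 mm above its underside; it stands on the other outer dish place
- marker: a marker pen, 135 mm long and 16 mm thick, lying at the left of the viewer; origin under its middle
- tweezers: steel forceps, 132 mm long, lying at the left of the viewer; origin under their middle
- eraser: a small eraser, 42 x 19 x 12 mm, lying at the right of the viewer; origin under its middle
- red_pen: a thin white and red pen, 145 mm long, lying behind the viewer; origin under its middle

How it is judged:
By the outcome, as a careful person would: the job done as asked, in the order asked, and still so for the second after the job is handed in, while the arm keeps its last pose, push and grip.
It also fails if it takes over 51 s, if anything falls off the work surface, if the arm or the gripper's body presses on something with over 40 N, if the wrist force passes 120 N, or if a joint passes its speed limit or range.

### The arm

A 7-joint arm with a two-finger parallel gripper is mounted at the origin on a cart in front of the work surface, level with it; the furniture and walls round the work are solid. World frame = base frame: x ahead of the robot, y to its left, z up, the work surface at z = 0. Lengths are in m, angles in rad, forces in N, time in s.
With the tool pointing down it reaches from about 0.35 to 0.9 m from the base axis. Payload 19.9 kg.
Tool frame: the origin (TCP) lies between the finger pads; the fingertips stand robot.tcp_to_tips ahead of it and the grasp point (between the pads) lies 6 mm ahead of it (robot.tcp_to_tips is the distance from the TCP to the fingertips, in m); z points along the fingers, y is the direction in which the jaws open and shut (so a half turn about z gives the same grasp; the last joint's range is limited). The gripper opens to 94 mm and grips with 3 to 60 N. Pads are 16 mm wide; open, the fingers measure 119 mm over their backs; the gripper's body (75 mm by 177 mm) begins 78 mm behind the grasp point.
Start: joints at [-1.284, 0.417, -0.01, 1.614, 0.005, 1.111, -0.053], TCP at [0.201, 0.592, 0.23] pointing down, gripper open.
Joint ranges: [-2.81, 2.81], [-0.39, 2.02], [-1.27, 1.25], [0.06, 2.57], [-1.19, 4.33], [0.19, 2], [-2.82, 2.82]. Speed limits (rad/s): [1.89, 1.89, 2.39, 2.39, 3.01, 3.01, 3.01].

### API

Orientations are given as [roll, pitch, yaw] about the fixed x, y, z axes, in that order (R = Rz(yaw) Ry(pitch) Rx(roll)).
In Python, from rig import robot gives the robot as it stands.
- The arm moves only by the shell command python3 -m creep 'ROWS' [OPENING] [FORCE]. ROWS is JSON, a list of rows, each a list of 6 numbers: the shift along the tool's x, y, z in mm, then the turn, a rotation vector about the tool's x, y, z in degrees. In form: [[tx, ty, tz, wx, wy, wz], ...]. A call has 1 to 8 rows; each row shifts and turns the pose as measured when the row begins, along the tool's axes as they then stand; what a row does not reach is not made up. A row lasts 1/10 s, in which the tool goes at most 50 mm and 8.59 degrees, less where a joint would pass 70% of its speed; a pose out of reach is approached as far as the arm can. A call with a gripper value outside its range is refused whole. OPENING is the opening, from 0 (shut) to 1 (fully open), set as the call begins (- or left out, the last holds). The fingers move at their own pace and stop on an object; FORCE is the grip in N (left out, the last holds). Time passes only in rows, so rows that do not move let the fingers close. It gives the time, the measured TCP pose, the force and the opening at its end, in the units of the state.
- robot.read_state(): the state, without advancing time (a new reading comes with each control period).
- robot.camera(name): name is "side" or "top" or "wrist"; returns a dict with "frame" (480x640x3 uint8, red, green, blue), "intrinsics" (3x3 intrinsics, pixels), "pose" (4x4, takes a point from camera to world coordinates); the wrist camera has in their place "mount" (4x4, takes a point from camera to tool coordinates, whose origin is the TCP and whose axes are the flange's). Camera axes: x right, y up, looking along -z (the intrinsics and any distortion apply to the point x, -y, -z); pixel columns grow to the right and rows downward; lengths in m; the calibration is good to about 2 mm. A picture is of the moment at which its call begins: read the wrist's pose just before it. There is no depth.
- robot.job_done(): hands the job in, once; it reports no verdict.
The state is a dict: "time": time; "joint_pos": joint angles; "dq": joint speeds; "effort": joint torques, N m; "ee_pos": TCP position; "orientation": TCP orientation; "wrist_force": force on the tool from outside, world axes, zero at the start; "ft_torque": the same for the moment, N m; "grip_width": finger opening in m.
Only numpy, scipy, OpenCV 4.12 (cv2) and the standard library are available. Lean on these libraries where they do the work, as an engineer would, in place of code of your own. Each camera call takes 0.05 s, during which the arm holds its last target. There are 200 camera calls.

## Working session

There is one attempt and no reset: what is moved stays moved. The work goes in short steps, Python scripts to look and compute and a shell command to move; the robot and the scene stay as the last step left them, time stands still between calls to the robot, and variables do not carry over. Pictures are saved under pics/ and viewed, about 8 in all and at most 12, crops included, and the job is handed in when it is done.

```bash
mkdir -p pics; ls
python3 - <<'E'
from rig import robot
import cv2,numpy as np
s=robot.read_state(); print(s['time'],s['ee_pos'],s['orientation'],s['grip_width'],robot.tcp_to_tips)
for n in('top','side'):
    c=robot.camera(n); cv2.imwrite(f'pics/{n}0.png',c['frame'][:,:,::-1]); np.savez(f'{n}.npz',K=c['intrinsics'],T=c['pose'])
    print(n,c['intrinsics'],c['pose'],[k for k in c])
E
```

```text
pics
0.0 [0.20108444 0.59140118 0.22982986] [-3.14038428e+00  8.42251085e-05  2.81385206e+00] 0.093953442128946 0.025
top [[578.81811053   0.         306.24845819]
 [  0.         578.81811053 246.08358357]
 [  0.           0.           1.        ]] [[-0.00490763  0.99886794 -0.04731543  0.47826523]
 [-0.99998418 -0.004772    0.00297908  0.00829522]
 [ 0.00274992  0.0473293   0.99887556  1.44747017]
 [ 0.          0.          0.          1.        ]] ['frame', 'intrinsics', 'pose']
side [[478.69420481   0.         333.79026941]
 [  0.         478.69420481 244.88060008]
 [  0.           0.           1.        ]] [[-0.99912923  0.03816081 -0.01686835  0.54126243]
 [-0.03534005 -0.55912686  0.82832858  0.99737958]
 [ 0.02217814  0.82820342  0.55998859  0.76951777]
 [ 0.          0.          0.          1.        ]] ['frame', 'intrinsics', 'pose']
```

View top.

View pics/top0.png

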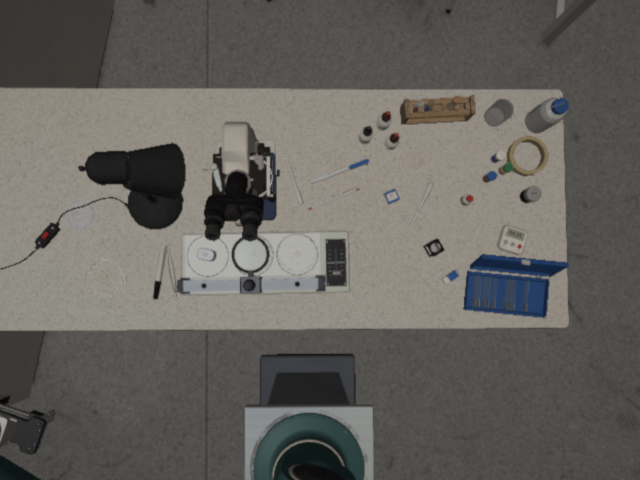

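View pics/side0.png

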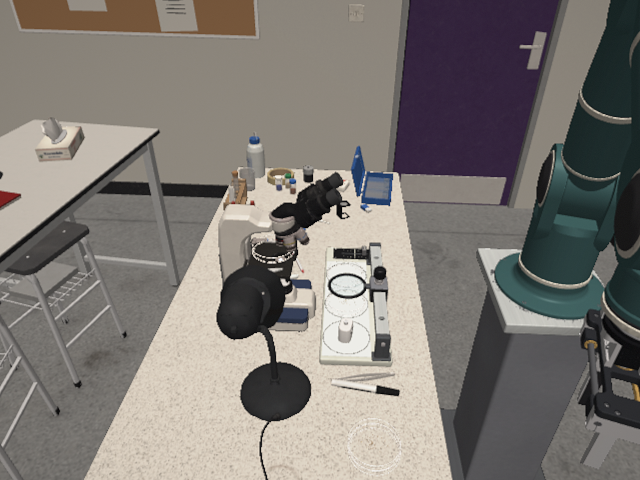

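Run:
```python
import cv2
i=cv2.imread('pics/top0.png')[225:305,170:360]
cv2.imwrite('pics/topc.png',cv2.resize(i,None,fx=4.2,fy=4.2,interpolation=cv2.INTER_CUBIC))
```

```text
(no output)
```

View pics/topc.png

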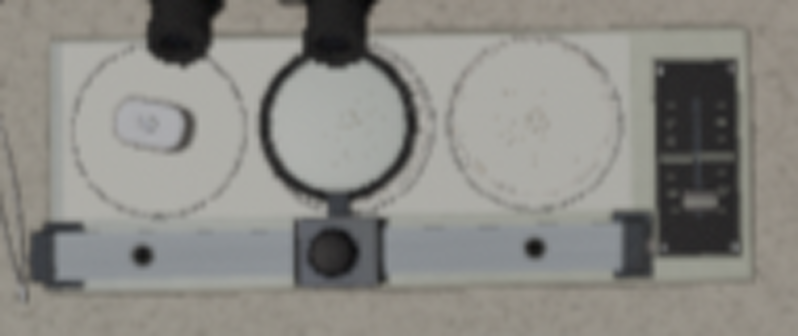

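```bash
cat > h.py <<'E'
import numpy as np
def ray(n,u,v,z):
    d=np.load(n+'.npz');K,T=d['K'],d['T']
    r=T[:3,:3]@[(u-K[0,2])/K[0,0],-(v-K[1,2])/K[1,1],-1]
    o=T[:3,3];return o+r*(z-o[2])/r[2]
E
python3 - <<'E'
from h import *
for n,x,y,z in [('hL',143,256,.082),('hR',535,248,.082),('knob',333,252,.130),('cap',700,200,.045),('mark',697,158,.025),('c1',50,40,.024),('c2',748,28,.024),('c3',752,278,.024),('panelL',655,60,.024),('pR',740,60,.024),('panB',655,255,.024),('lens',338,122,.078),('eyeL',180,45,.1)]:
    print(n,ray('top',x/4.2+169.6,y/4.2+224.6,z).round(4))
E
```

```text
hL [0.4511 0.2461 0.082 ]
hR [0.4545 0.0265 0.082 ]
knob [0.4537 0.1351 0.13  ]
cap [ 0.481  -0.0682  0.045 ]
mark [ 0.5056 -0.0678  0.025 ]
c1 [0.5767 0.3111 0.024 ]
c2 [ 0.5818 -0.0983  0.024 ]
c3 [ 0.4354 -0.0994  0.024 ]
panelL [ 0.5632 -0.0436  0.024 ]
pR [ 0.563  -0.0935  0.024 ]
panB [ 0.4491 -0.0429  0.024 ]
lens [0.5258 0.1372 0.078 ]
eyeL [0.5683 0.2228 0.1   ]
```

```bash
cat >> h.py <<'E'
def togo(x,y,z,yaw):
    from rig import robot
    from scipy.spatial.transform import Rotation as R
    s=robot.read_state(); p=np.array(s['ee_pos']); r=R.from_euler('xyz',s['orientation'])
    t=R.from_euler('xyz',[np.pi,0,yaw])
    print('t',s['time'],'p',p.round(4),'rpy',np.round(s['orientation'],3),'F',np.round(s['wrist_force'],1),'w',round(s['grip_width'],4))
    print('togo mm',(r.inv().apply(np.array([x,y,z])-p)*1e3).round(1),'deg',np.degrees((r.inv()*t).as_rotvec()).round(1),'end-frame mm',(t.inv().apply(np.array([x,y,z])-p)*1e3).round(1))
E
python3 -m creep '[[-33,-37,0,0,0,0],[-33,-37,0,0,0,0],[-33,-37,0,0,0,0],[-33,-37,0,0,0,0],[-33,-37,0,0,0,0],[-33,-37,0,0,0,0],[-33,-37,0,0,0,0],[-33,-37,0,0,0,0]]' 0.45
python3 -c "
from h import *; togo(.481,-.068,.16,1.586)"
```

```text
time: 0.9
ee_pos: [0.3535, 0.2243, 0.2271]
orientation: [-3.138, -0.003, 2.822]
wrist_force: [1.5, 0.5, 0.2]
grip_width: 0.0425
t 0.9 p [0.3535 0.2243 0.2271] rpy [-3.138e+00 -3.000e-03  2.822e+00] F [1.5 0.5 0.2] w 0.0425
togo mm [-213.  -237.3   67.4] deg [-0.3 -0.  70.8] end-frame mm [-294.2  123.    67.1]
```

```bash
python3 -m creep '[[-35,-39,0,0,0,0],[-35,-39,0,0,0,0],[-35,-39,0,0,0,0],[-35,-39,0,0,0,0],[-36,-40,0,0,0,0],[-36,-40,0,0,0,0],[0,0,10,0,0,8.5],[0,0,10,0,0,8.5]]' 0.45 >/dev/null
python3 -m creep '[[0,0,10,0,0,8.5],[0,0,10,0,0,8.5],[0,0,10,0,0,8.5],[0,0,10,0,0,8.5],[0,0,0,0,0,8.5],[0,0,0,0,0,8.5],[0,0,0,0,0,2],[0,0,0,0,0,0]]' >/dev/null
python3 - <<'E'
from h import *
togo(.481,-.068,.16,1.586)
from rig import robot
import cv2
c=robot.camera('wrist'); cv2.imwrite('pics/w1.png',c['frame'][:,:,::-1]); print(c['intrinsics'],c['mount'])
E
```

```text
t 2.5 p [ 0.4707 -0.0601  0.164 ] rpy [-3.137  0.004  1.58 ] F [ 0.7 -0.  -0.5] w 0.042
togo mm [-8.  10.3  4. ] deg [-0.3  0.2 -0.3] end-frame mm [-8.1 10.2  4. ]
[[429.53371225   0.         319.12272271]
 [  0.         429.53371225 240.91752351]
 [  0.           0.           1.        ]] [[ 6.15617519e-04  9.69833066e-01  2.43769247e-01  7.12074656e-02]
 [ 9.99999811e-01 -5.97722376e-04 -1.47379043e-04  6.51662817e-04]
 [ 2.77326398e-06  2.43769291e-01 -9.69833250e-01 -1.54270794e-01]
 [ 0.00000000e+00  0.00000000e+00  0.00000000e+00  1.00000000e+00]]
```

View pics/w1.png

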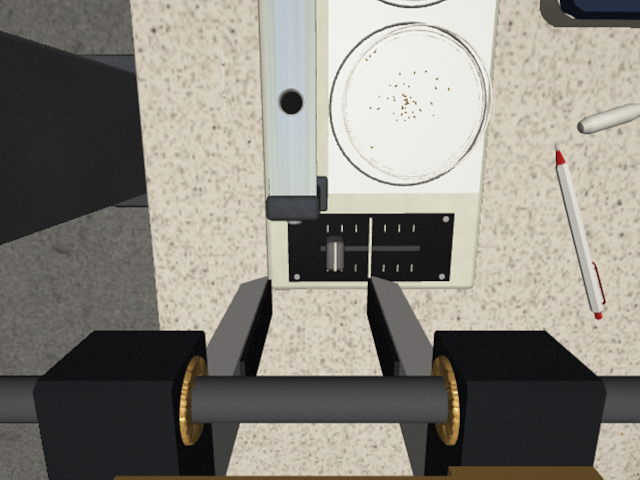

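```bash
cat >> h.py <<'E'
M=np.array([[6.15617519e-04,9.69833066e-01,2.43769247e-01,7.12074656e-02],[9.99999811e-01,-5.97722376e-04,-1.47379043e-04,6.51662817e-04],[2.77326398e-06,2.43769291e-01,-9.69833250e-01,-1.54270794e-01],[0,0,0,1]])
def wray(p,rpy,u,v,z):
    from scipy.spatial.transform import Rotation as R
    T=np.eye(4);T[:3,:3]=R.from_euler('xyz',rpy).as_matrix();T[:3,3]=p;T=T@M
    r=T[:3,:3]@[(u-319.12)/429.534,-(v-240.92)/429.534,-1];o=T[:3,3]
    return (o+r*(z-o[2])/r[2]).round(4)
E
python3 - <<'E'
from h import *
p=[.4707,-.0601,.164];q=[-3.137,.004,1.58]
for n,u,v,z in [('cap',336,253,.045),('mark',370,248,.025),('t0',327,228,.024),('t6',413,228,.024),('hR',291,101,.082),('bracketR',293,219,.082),('bracketback',327,205,.06),('cR',473,288,.024)]: print(n,wray(p,q,u,v,z))
E
```

```text
cap [ 0.4821 -0.0662  0.045 ]
mark [ 0.5068 -0.0679  0.025 ]
t0 [ 0.4762 -0.054   0.024 ]
t6 [ 0.5364 -0.0534  0.024 ]
hR [0.4554 0.0269 0.082 ]
bracketR [ 0.4562 -0.0361  0.082 ]
bracketback [ 0.4754 -0.0317  0.06  ]
cR [ 0.5828 -0.0974  0.024 ]
```

```bash
python3 -m creep '[[-7,11,15,-0.3,0.2,-0.3],[0,0,35,0,0,0],[0,0,30,0,0,0],[0,0,20,0,0,0],[0,0,10,0,0,0],[0,0,0,0,0,0]]' >/dev/null
python3 -c "
from h import *; togo(.4815,-.067,.053,1.586)"
```

```text
t 3.15 p [ 0.4832 -0.0668  0.0508] rpy [ 3.139e+00 -1.000e-03  1.597e+00] F [-1.7 -0.1 -0.2] w 0.0425
togo mm [-0.1 -1.7 -2.2] deg [ 0.2 -0.1  0.7] end-frame mm [-0.2 -1.7 -2.2]
```

Tips 26 mm up, cap straddled. Close gently with a small correction, then measure.

```bash
python3 -m creep '[[0,-1.5,-1.5,0,0,0.7],[0,0,0,0,0,0],[0,0,0,0,0,0],[0,0,0,0,0,0],[0,0,0,0,0,0],[0,0,0,0,0,0]]' 0.05 8 >/dev/null
python3 -c "
from h import *; togo(.5063,-.0675,.053,1.586)"
```

```text
t 3.75 p [ 0.4828 -0.0667  0.0554] rpy [ 3.135e+00 -1.000e-03  1.586e+00] F [ 2.8 -2.7 -9.7] w 0.0116
togo mm [-1.1 23.4  2.5] deg [ 0.4 -0.1 -0. ] end-frame mm [-1.1 23.4  2.4]
```

```bash
python3 -m creep '[[0,4,2,0,0,0],[0,5,0,0,0,0],[0,5,0,0,0,0],[0,5,0,0,0,0],[0,4,0,0,0,0],[0,0,0,0,0,0]]' >/dev/null
python3 - <<'E'
from h import *
togo(.5063,-.0675,.053,1.586)
from rig import robot
import cv2
c=robot.camera('wrist'); f=c['frame'][150:350,220:520,::-1]; cv2.imwrite('pics/w2.png',cv2.resize(f,None,fx=2.6,fy=2.6,interpolation=cv2.INTER_CUBIC))
E
```

```text
t 4.35 p [ 0.5077 -0.0664  0.0539] rpy [ 3.135e+00 -2.000e-03  1.586e+00] F [ 1.  -0.7 -2.7] w 0.0119
togo mm [-1.  -1.5  0.9] deg [ 0.4 -0.1 -0. ] end-frame mm [-1.  -1.5  0.9]
```

View pics/w2.png

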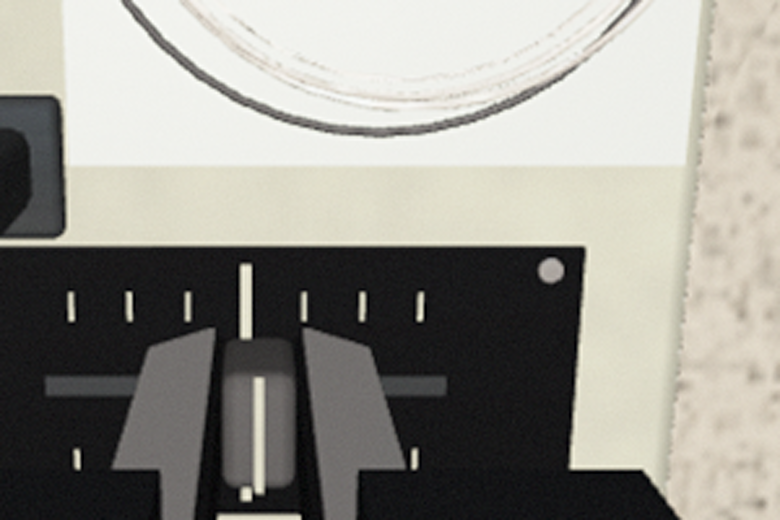

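```bash
python3 -m creep '[[0,-2,1,0,0,0],[0,0,0,0,0,0],[0,0,0,0,0,0]]' >/dev/null
python3 - <<'E'
from h import *
togo(.5055,-.0675,.053,1.586)
from rig import robot
import cv2
c=robot.camera('wrist'); g=cv2.cvtColor(c['frame'],cv2.COLOR_RGB2GRAY)
for r in(258,308,312,318,325): print(r,[(i+280,v) for i,v in enumerate(g[r,280:360]) if v>135])
E
```

```text
t 4.7 p [ 0.5066 -0.0665  0.0536] rpy [ 3.132e+00 -2.000e-03  1.586e+00] F [ 1.2 -1.7 -5.7] w 0.0118
togo mm [-1.  -1.1  0.6] deg [ 0.6 -0.1 -0. ] end-frame mm [-1.  -1.1  0.6]
258 [(315, np.uint8(173)), (316, np.uint8(226)), (317, np.uint8(223)), (318, np.uint8(198))]
308 [(317, np.uint8(151)), (318, np.uint8(211)), (319, np.uint8(224)), (320, np.uint8(216)), (321, np.uint8(170))]
312 [(317, np.uint8(145)), (318, np.uint8(208)), (319, np.uint8(223)), (320, np.uint8(214)), (321, np.uint8(168))]
318 [(317, np.uint8(146)), (318, np.uint8(209)), (319, np.uint8(222)), (320, np.uint8(211)), (321, np.uint8(169))]
325 [(317, np.uint8(143)), (318, np.uint8(207)), (319, np.uint8(222)), (320, np.uint8(216)), (321, np.uint8(170))]
```

```bash
python3 -m creep '[[0,-1.5,0.5,0,0,0],[0,0,0,0,0,0],[0,0,0,0,0,0]]' >/dev/null
python3 - <<'E'
from h import *
togo(.5055,-.0675,.053,1.586)
from rig import robot
import cv2
c=robot.camera('wrist'); g=cv2.cvtColor(c['frame'],cv2.COLOR_RGB2GRAY)
for r in(258,312): print(r,[(i+280,int(v)) for i,v in enumerate(g[r,280:360]) if v>135])
E
```

```text
t 5.05 p [ 0.5056 -0.0665  0.0536] rpy [ 3.130e+00 -2.000e-03  1.586e+00] F [ 1.3 -0.  -3.2] w 0.0118
togo mm [-1.  -0.2  0.6] deg [ 0.7 -0.1 -0. ] end-frame mm [-1.  -0.2  0.6]
258 [(317, 175), (318, 225), (319, 225), (320, 198)]
312 [(318, 191), (319, 224), (320, 216), (321, 170)]
```

```bash
python3 -m creep '[[0,0,0,0,0,0],[0,0,0,0,0,0],[0,0,0,0,0,0],[0,0,-20,0,0,0],[0,0,-40,0,0,0],[0,0,-40,0,0,0],[0,0,-35,0,0,-8.5],[0,0,0,0,0,-8.5]]' 0.35 >/dev/null
python3 -m creep '[[0,0,0,0,0,-8.5],[0,0,0,0,0,-8.5],[0,0,0,0,0,-8.5],[0,0,0,0,0,-8.5],[0,0,0,0,0,-8.5],[0,0,0,0,0,-8.5],[0,0,0,0,0,-8.5],[0,0,0,0,0,-8.5]]' 0.5 >/dev/null
python3 - <<'E'
from h import *
togo(.4535,.136,.19,3.157)
from rig import robot
import cv2
c=robot.camera('wrist'); cv2.imwrite('pics/w3.png',c['frame'][:,:,::-1])
c=robot.camera('side'); cv2.imwrite('pics/s3.png',cv2.resize(c['frame'][200:400,280:440,::-1],None,fx=3,fy=3))
E
```

```text
t 6.7 p [ 0.5031 -0.0666  0.1945] rpy [3.139 0.01  3.088] F [ 0.8  0.6 -1.2] w 0.0471
togo mm [ 60.5 199.6   4.4] deg [ 0.1  0.6 -4. ] end-frame mm [ 46.5 203.4   4.5]
```

View pics/w3.png

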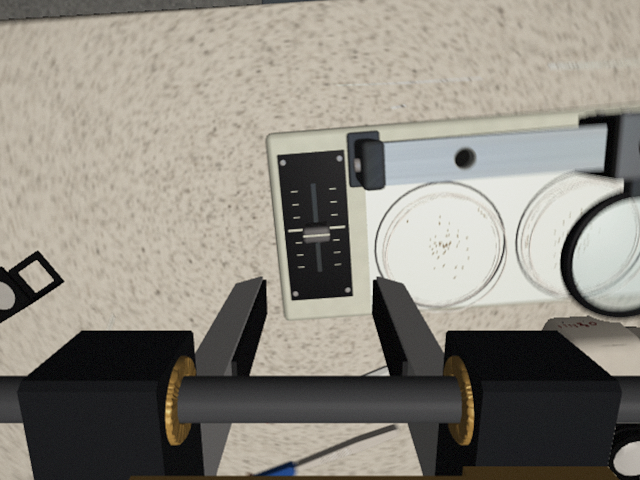

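```bash
python3 -c "
from h import *
p=[.5031,-.0666,.1945];q=[3.139,.01,3.088]
print(wray(p,q,316,235,.0455),wray(p,q,295,231,.0245),wray(p,q,338,228,.0245),wray(p,q,465,158,.082))"
python3 -m creep '[[6,40,0,0,0.6,-4],[8,42,0,0,0,0],[10,42,0,0,0,0],[11,40,2,0,0,0],[11,30,2,0,0,0],[0,5,0,0,0,0],[0,0,0,0,0,0]]' 0.5 >/dev/null
python3 - <<'E'
from h import *
togo(.4535,.136,.19,3.157)
from rig import robot
import cv2
c=robot.camera('wrist'); cv2.imwrite('pics/w4.png',c['frame'][:,:,::-1])
E
```

```text
[ 0.5051 -0.0679  0.0455] [ 0.5062 -0.0843  0.0245] [ 0.5056 -0.051   0.0245] [0.4527 0.0262 0.082 ]
t 7.5 p [0.4578 0.1384 0.1909] rpy [3.140e+00 1.000e-03 3.117e+00] F [ 0.6 -1.2 -0.2] w 0.0472
togo mm [ 4.2 -2.5  0.9] deg [ 0.1  0.  -2.3] end-frame mm [ 4.3 -2.4  0.9]
```

View pics/w4.png

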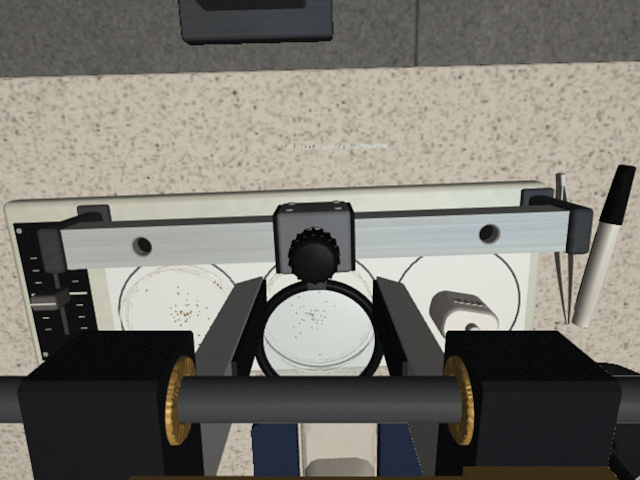

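```bash
python3 -c "
from h import *
p=[.4578,.1384,.1909];q=[3.140,.001,3.117]
print(wray(p,q,316,262,.130),wray(p,q,142,246,.082),wray(p,q,489,233,.082))"
```

```text
[0.4521 0.1377 0.13  ] [0.4535 0.0272 0.082 ] [0.4503 0.2464 0.082 ]
```

```bash
python3 -m creep '[[5,-2,10,0,0,-2.3],[0,0,25,0,0,0],[0,0,20,0,0,0],[0,0,9,0,0,0],[0,0,0,0,0,0]]' >/dev/null
python3 -c "
from h import *; togo(.4525,.1368,.124,3.157)"
```

```text
t 8.05 p [0.4554 0.13   0.1259] rpy [3.140e+00 3.000e-03 3.141e+00] F [ 0.1  0.2 -0. ] w 0.0471
togo mm [2.9 6.8 1.9] deg [ 0.1  0.2 -0.9] end-frame mm [2.8 6.8 1.9]
```

```bash
python3 -m creep '[[3,6.5,1.5,0,0,-0.9],[0,0,0,0,0,0],[0,0,0,0,0,0]]' >/dev/null
python3 -c "
from h import *; togo(.4525,.1368,.124,3.157)"
```

```text
t 8.35 p [0.4534 0.1364 0.126 ] rpy [ 3.14   0.005 -3.128] F [ 0.1 -0.2  0.3] w 0.0469
togo mm [0.9 0.4 2. ] deg [ 0.1  0.3 -0.1] end-frame mm [0.9 0.4 2. ]
```

Close on the knob.

```bash
python3 -m creep '[[1,0.5,2,0,0.3,0],[0,0,0,0,0,0],[0,0,0,0,0,0],[0,0,0,0,0,0],[0,0,0,0,0,0],[0,0,0,0,0,0]]' 0.1 30 >/dev/null
python3 -c "
from h import *; togo(.4525,.1368,.124,3.157)"
```

```text
t 8.95 p [0.4528 0.1372 0.1249] rpy [ 3.139e+00  1.000e-03 -3.128e+00] F [ 0.6  0.7 -0.8] w 0.0272
togo mm [ 0.3 -0.4  0.9] deg [ 0.2  0.1 -0.1] end-frame mm [ 0.3 -0.4  0.9]
```

```bash
python3 -m creep '[[0,0,-4,0,0,0],[0,0,-4,0,0,0],[0,0,-4,0,0,0],[0,0,-1,0,0,0],[0,0,0,0,0,0]]' >/dev/null
python3 -c "
from h import *; togo(.4525,.1368,.136,3.157)"
```

```text
t 9.45 p [0.4525 0.1371 0.138 ] rpy [ 3.14   0.    -3.127] F [  6.9   1.3 -16.8] w 0.0272
togo mm [-0.  -0.3  2. ] deg [ 0.1  0.  -0.1] end-frame mm [-0.  -0.3  2. ]
```

```bash
python3 -m creep '[[0,-8,1.5,0,0,0],[0,-15,0,0,0,0],[0,-18,0,0,0,0],[0,-18,0,0,0,0],[0,-15,0,0,0,0],[0,-10,0,0,0,0],[0,0,0,0,0,0]]' >/dev/null
python3 -c "
from h import *; togo(.4542,.0272,.1365,3.157)"
```

```text
t 10.15 p [0.4538 0.0507 0.1364] rpy [ 3.139e+00  1.000e-03 -3.126e+00] F [ 2.4 -1.2 -7.9] w 0.0273
togo mm [ -0.1 -23.5  -0.1] deg [ 0.2  0.1 -0. ] end-frame mm [ -0.1 -23.5  -0.1]
```

```bash
python3 -m creep '[[0,-9,0,0,0,0],[0,-9,0,0,0,0],[0,-5,0,0,0,0],[0,0,0,0,0,0],[0,0,0,0,0,0]]' >/dev/null
python3 -c "
from h import *; togo(.4542,.0272,.1365,3.157)"
```

```text
t 10.65 p [0.4541 0.0271 0.1363] rpy [ 3.138e+00  1.000e-03 -3.125e+00] F [ 3.3  1.6 -8.1] w 0.0273
togo mm [-0.1  0.1 -0.2] deg [0.2 0.1 0.1] end-frame mm [-0.1  0.1 -0.2]
```

Over the hole; lower 11.5 mm while gripping.

```bash
python3 -m creep '[[0,0,3,0,0,0],[0,0,3,0,0,0],[0,0,3,0,0,0],[0,0,2.5,0,0,0],[0,0,0,0,0,0],[0,0,0,0,0,0]]' >/dev/null
python3 -c "
from h import *; togo(.4542,.0272,.1245,3.157)"
```

```text
t 11.25 p [0.4543 0.0275 0.1248] rpy [ 3.138e+00  1.000e-03 -3.124e+00] F [-1.1 -1.6 -1.8] w 0.0272
togo mm [ 0.1 -0.3  0.3] deg [0.2 0.1 0.1] end-frame mm [ 0.1 -0.3  0.3]
```

```bash
python3 -m creep '[[0,0,1.5,0,0,0],[0,0,0,0,0,0],[0,0,0,0,0,0]]' >/dev/null
python3 - <<'E'
from h import *
togo(.4542,.0272,.1245,3.157)
from rig import robot
import cv2
a=robot.camera('side')['frame'][225:375,300:420,::-1]; b=robot.camera('wrist')['frame'][130:430,:,::-1]
a=cv2.resize(a,(240,300),interpolation=cv2.INTER_CUBIC); b=cv2.resize(b,(560,300))
cv2.imwrite('pics/f.png',np.hstack([a,b]))
E
```

```text
t 11.55 p [0.4545 0.0276 0.1246] rpy [ 3.137e+00  1.000e-03 -3.124e+00] F [ 0.1 -1.4 -4.1] w 0.0277
togo mm [ 0.3 -0.3  0.1] deg [0.2 0.1 0.1] end-frame mm [ 0.3 -0.3  0.1]
```

View pics/f.png

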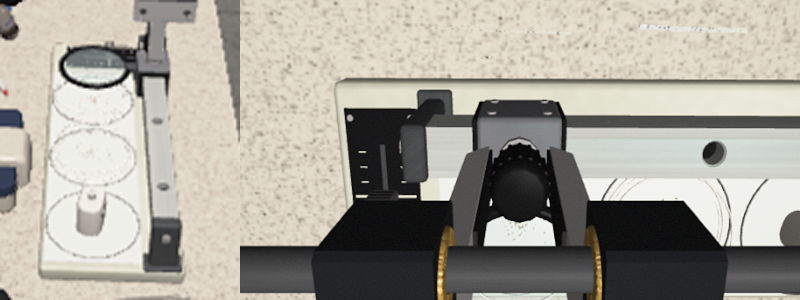

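```bash
python3 -m creep '[[0,0,2,0,0,0],[0,0,0,0,0,0],[0,0,0,0,0,0]]'; python3 -m creep '[[0,0,2,0,0,0],[0,0,0,0,0,0],[0,0,0,0,0,0]]'
```

```text
time: 11.95
ee_pos: [0.4551, 0.0276, 0.124]
orientation: [3.136, 0.002, -3.124]
wrist_force: [-1.9, -0.9, -1.2]
grip_width: 0.0274
time: 12.25
ee_pos: [0.4556, 0.0276, 0.1233]
orientation: [3.136, 0.003, -3.124]
wrist_force: [-1.4, -0.9, -0.3]
grip_width: 0.0274
```

```bash
python3 -m creep '[[1,0,0,0,0,0],[0,0,0,0,0,0],[0,0,0,0,0,0]]' 0.36; python3 -c "
from h import *; togo(.4542,.0272,.1245,3.157)"; python3 -m creep '[[0,0,0,0,0,0],[0,0,0,0,0,0],[0,0,0,0,0,0],[0,0,0,0,0,0],[0,0,0,0,0,0]]' 0.1 15
```

```text
time: 12.55
ee_pos: [0.4551, 0.0281, 0.1232]
orientation: [3.135, 0.004, -3.124]
wrist_force: [-0.3, -0.1, -0.3]
grip_width: 0.0338
t 12.55 p [0.4551 0.0281 0.1232] rpy [ 3.135  0.004 -3.124] F [-0.3 -0.1 -0.3] w 0.0338
togo mm [ 0.9 -0.9 -1.3] deg [0.4 0.2 0.1] end-frame mm [ 0.9 -0.9 -1.3]
time: 13.05
ee_pos: [0.4553, 0.0277, 0.1232]
orientation: [3.136, 0.004, -3.124]
wrist_force: [-0.6, -2.1, 2.1]
grip_width: 0.0276
```

Run:
```python
from rig import robot
import cv2,numpy as np
a=robot.camera('side')['frame'][225:375,300:420,::-1]; b=robot.camera('top')['frame'][225:305,170:360,::-1]
a=cv2.resize(a,(240,300),interpolation=cv2.INTER_CUBIC); b=cv2.resize(b,(560,236),interpolation=cv2.INTER_CUBIC)
o=np.zeros((300,800,3),np.uint8);o[:,:240]=a;o[:236,240:]=b
cv2.imwrite('pics/f2.png',o)
```

```text
(no output)
```

View pics/f2.png

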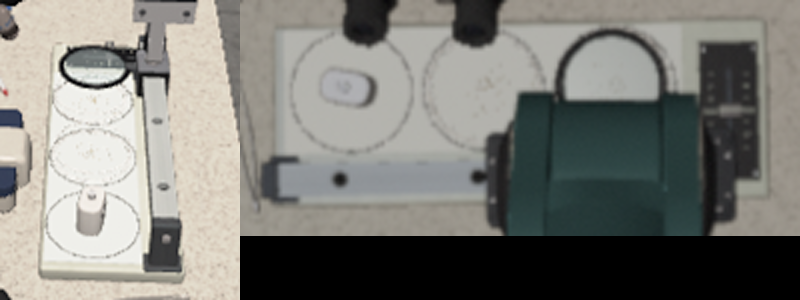

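The lens is over the waiting dish, the cap sits on the long mark, and the dishes and counter haven't moved. Handing in.

```bash
python3 -c "
from rig import robot; print(robot.job_done())"
```

```text
the job is handed in; nothing more can be done
None
```

I slid the dimmer to its long mark. I then lifted the plunger, moved the carriage 110 mm to the hole on the waiting dish's side (-y), lowered the pin home, and handed in at about 13 s still gripping the knob.

**Dimmer:** In the last wrist picture before release, the cap line was within about 0.5 mm of the long mark. A top view just before hand-in still showed the cap on the mark.

**Carriage and pin:**
- **Height:** After lowering, the gripper was back at the height where it first gripped the knob with the pin home (0.1248 against 0.1249 m).
- **Doubt and fix:** The vertical force then still read up to 4 N downward, so I could not be sure the pin was fully seated. I pressed down about 1.5 mm further, opened the fingers briefly so the spring could seat the pin, then gripped again at 15 N. The jaws read 27.6 mm on the knob and the force about 2 N.
- **Not checked:** I did not nudge the carriage to test that it was locked. I also have no direct view of the pin, so "fully home" rests on the gripper height and the release.

**Surroundings:** The last top and side views show the lens over the waiting dish, with both dishes and the counter unmoved. They do not cover the loose items; I did not go near those.

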